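Load a flange into a bench cleaner with a push-push tray and switch it on

TASK

The tray of the small bench cleaner is latched shut: press its front fully in and let go so that it springs out, then set the blank flange (the solid metal disc) down flat in the tray without dropping it. Press the tray fully home and let go so that it stays latched shut with the flange inside, and only then switch the cleaner on by pressing down the raised half of the rocker switch on its top. Leave the other loose things where they are.

Things in the scene. Friction and masses are not known exactly. Their poses are not given: they have to be found in the camera images.
- cleaner: Bench cleaner: low white box, 190 deep x 196 wide x 84 high, fixed to the worktop, with black vents and a black rocker switch on top and a tray in the front. Origin: middle of the lower edge of its front, at worktop height; x points from the front into the box, y to its left seen from the front, z up. Position and yaw vary.
- tray (a joint): Tray travel in m along the cleaner's -x: 0 latched, 0.095 fully out, -0.0105 at the end stop. A damped spring of about 4.5 N pushes it out. Push-push latch: pressing it to the end stop (5 to 9 N, more if fast) and letting go latches it at 0 when it was out, and releases it (fully out within 1 s) when it was latched; stopping over 2 mm short of the stop may do neither.
- tray_face (a point): Centre of the upright front panel of the tray, on its outer face, 30.5 above the worktop; moves with the tray. The panel is 176 wide, from 9 to 52 above the worktop, 6 thick, without a handle; latched, its face stands 18 in front of the housing.
- tray_floor (a point): Centre of the tray's flat steel floor, on its upper side, 22 above the worktop; moves with the tray, axes as the cleaner's. The floor is 95 along x and 150 along y, between the front panel and low rims 12 high. Fully out, all of it is in front of the housing.
- rocker (a joint): Angle of the black rocker in rad: 0 = off (its half toward the cleaner's +y is down, its half toward -y is raised), 0.4 = on (-y half down). Over-centre: past 0.2 it snaps over by itself and stays. Takes about 2 to 3 N on the raised half.
- rocker_center (a point): Pivot of the rocker, inside it, 93 above the worktop. The rocker is 32 along the cleaner's x and 63 along y, in a bezel 90 above the worktop; the middle of the raised half's top lies 20 toward the cleaner's -y from this point and about 10 above it when off, and goes down about 8 when on.
- flange: Blank flange: solid plain metal disc with a ring of bolt holes, 70 diameter, 13 thick, about 0.3 kg, lying flat. Origin: centre of its underside. It changes places with the tape roll and the hose clamp.
- film_tape: Roll of film tape, ring of 64 diameter, 13 thick, lying flat; to be left alone. Origin: centre of its underside.
- hose_clamp: Metal hinged ring clamp with a wing screw, 57x88, 17 high, lying flat; to be left alone. Origin: centre of its underside.
- meter: Hand-held multimeter, 142x68x43, lying flat; to be left alone. Origin: centre of its underside.
Things that resemble listed ones, but are neither listed nor needed, are in the scene too. Leave any green look-alike of the flange alone.

How it is judged:
By the outcome, as a careful person would: the job done as asked, in the order asked, and still so for the second after the job is handed in, with the robot touching nothing.
It also fails if it takes over 69 s, if anything falls off the work surface, if the arm or the gripper's body presses on something with over 40 N, if the wrist force passes 120 N, or if a joint passes its speed limit or range.

ROBOT

A 6-joint arm with a two-finger parallel gripper is mounted at the origin on a cart in front of the work surface, level with it; the furniture and walls round the work are solid. World frame = base frame: x ahead of the robot, y to its left, z up, the work surface at z = 0. Lengths are in mm, angles in rad, forces in N, time in s.
With the tool pointing down it reaches from about 250 to 800 mm from the base axis. Payload 8.5 kg.
Tool frame: the origin (TCP) lies on the centre line of the jaws, within the pads' length; the fingertips stand 11 mm ahead of it and the grasp point (between the pads) lies 8 mm behind it (tip_reach is the distance from the TCP to the fingertips, in mm); z points along the fingers, y is the line along which they close (so a half turn about z gives the same grasp; the last joint's range is limited). The gripper opens to 85 mm and grips with 20 to 120 N. Pads are 22 mm wide; open, the fingers measure 114 mm over their backs; the gripper's body (76 mm by 85 mm) begins 54 mm behind the grasp point. The pads swing forward as they close: fully open they stand 13 mm farther back than shut.
Start: joints at [-1.338, 0.238, -0.013, 1.319, 0, 1.571], TCP at [121.107, -510.796, 242.276] pointing down, gripper open.
Joint ranges: [-2.66, 2.66], [-1.03, 1.9], [-1.14, 1.46], [-1.82, 2.27], [-1.45, 1.34], [-3.14, 3.14]. Speed limits (rad/s): [2.22, 2.22, 2.79, 3.14, 3.14, 3.14].

INTERFACE

Orientations are given as [roll, pitch, yaw] about the fixed x, y, z axes, in that order (R = Rz(yaw) Ry(pitch) Rx(roll)).
In Python, from plant import state, get_image, camera_params, hand_in, tip_reach gives the robot as it stands.
- The arm moves only by the tool step_arm, never from a script. Its argument "deltas" is one flat list of numbers, 5 for each row, row after row: the shift along the world's x, y, z in m, then the turn about the world's z in rad, then the opening in per cent of the stroke, from 0 (shut) to 100 (fully open). A call has 1 to 8 rows; each row shifts and turns the commanded pose from where the row before left it; what a row does not reach is not made up. A row lasts 1/8 s, in which the tool goes at most 62.5 mm and 10.7 degrees, less where a joint would pass 70% of its speed; a pose out of reach is approached as far as the arm can. A call is refused whole if a number of a shift passes 0.0625 or a number of a turn 0.188, either way. A call with a gripper value outside its range is refused whole. The fingers move at their own pace and stop on an object; "squeeze" is the grip in N (left out, the last holds). Time passes only in rows, so rows that do not move let the fingers close. It gives the time, the measured TCP pose, the force, the opening and the grip force at its end, in the units of the state.
- state(): the state, without advancing time (a new reading comes with each control period).
- get_image(name): name is "scene" or "top" or "wrist"; returns the picture (400x640x3 uint8, blue, green, red); there is no depth.
- camera_params(name): a dict with "K" (3x3 intrinsics, pixels), "world_from_camera" (4x4, takes a point from camera to world coordinates); the wrist camera has in their place "hand_eye" (4x4, takes a point from camera to tool coordinates, whose origin is the TCP and whose axes are the flange's). Camera axes: x right, y down, z forward; pixel columns grow to the right and rows downward; lengths in mm; the calibration is good to about 2 mm. A picture is of the moment at which its call begins: read the wrist's pose just before it. camera_params takes no time and is no camera call.
- hand_in(): hands the job in; it is judged then, once.
The state is a dict: "clock": time; "joints": joint angles; "joint_vel": joint speeds; "effort": joint torques, N m; "ee_pos": TCP position; "orientation": TCP orientation; "ft_force": force on the tool from outside, world axes, zero at the start; "ft_torque": the same for the moment, N m; "opening": finger opening in mm; "finger_force": force on a finger pad.
Only numpy, scipy, OpenCV 4.12 (cv2) and the standard library are available. Lean on these libraries where they do the work, as an engineer would, in place of code of your own. Each camera call takes 0.05 s, during which the arm holds its last target. There are 200 camera calls.

## Working session

There is one attempt and no reset: what is moved stays moved. The work goes in short steps, Python scripts to look and compute and a tool call to move; the robot and the scene stay as the last step left them, time stands still between calls to the robot, and variables do not carry over. Pictures are saved under pics/ and viewed, at most 10 in all, crops included, and the job is handed in when it is done.

Besides the shell and the picture viewer there is one more tool, called as name(argument=value, ...), one argument or row to a line, values as JSON. step_arm: Moves the arm, as the interface text tells. Its arguments: {"type":"object","properties":{"deltas":{"type":"array","items":{"type":"number"}},"squeeze":{"type":"number"}},"required":["deltas"]}

```bash
mkdir -p pics; python3 - <<'E'
from plant import *
import cv2,numpy as np
for n in("scene","top"):
    cv2.imwrite(f"pics/{n}0.png",get_image(n)); p=camera_params(n); print(n,np.round(p["K"],1).tolist(),np.round(p["world_from_camera"],3).tolist())
print(camera_params("wrist"),state(),tip_reach)
E
```

```text
scene [[424.4, 0.0, 322.1], [0.0, 424.4, 199.0], [0.0, 0.0, 1.0]] [[-0.794, -0.219, 0.567, -19.199], [-0.608, 0.327, -0.724, 844.292], [-0.027, -0.919, -0.392, 508.184], [0.0, 0.0, 0.0, 1.0]]
top [[435.8, 0.0, 315.6], [0.0, 435.8, 200.9], [0.0, 0.0, 1.0]] [[0.029, -0.984, 0.173, 352.336], [-1.0, -0.028, 0.01, 104.96], [-0.005, -0.173, -0.985, 1380.896], [0.0, 0.0, 0.0, 1.0]]
{'K': array([[290.56042169,   0.        , 313.55310285],
       [  0.        , 290.56042169, 198.76124977],
       [  0.        ,   0.        ,   1.        ]]), 'hand_eye': array([[ 7.50539179e-05, -9.58831893e-01, -2.83974287e-01,
         7.29654538e+01],
       [ 9.99999724e-01,  2.81809217e-04, -6.87223375e-04,
         1.36297214e+00],
       [ 7.38958260e-04, -2.83974157e-01,  9.58831649e-01,
        -1.32471311e+02],
       [ 0.00000000e+00,  0.00000000e+00,  0.00000000e+00,
         1.00000000e+00]])} {'clock': 0.1, 'joints': array([-1.33797538e+00,  2.38701724e-01, -1.41615683e-02,  1.31922305e+00,
       -4.84729353e-06,  1.57078026e+00]), 'joint_vel': array([ 0.00154964, -0.00200672,  0.00182463, -0.00183774,  0.00109199,
       -0.00063614]), 'effort': array([-8.71880275e-04, -5.39719570e+01,  3.46999919e+01,  1.33885135e-02,
        2.16460961e-06,  2.69277336e-06]), 'ee_pos': array([ 121.0437503 , -510.47884201,  241.7551811 ]), 'orientation': array([-3.14030264e+00,  4.82656186e-06,  2.32837026e-01]), 'ft_force': array([0.51124814, 0.25754146, 0.87081955]), 'ft_torque': array([ 0.01991222, -0.01097911,  0.02493537]), 'finger_force': 0.0, 'opening': 85.35790312271745} 11.0
```

View pics/top0.png

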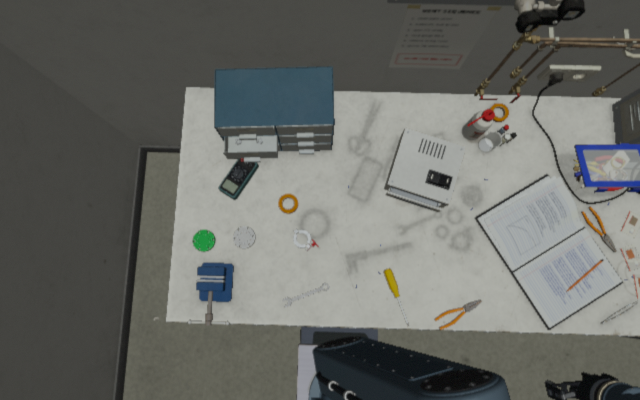

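View pics/scene0.png

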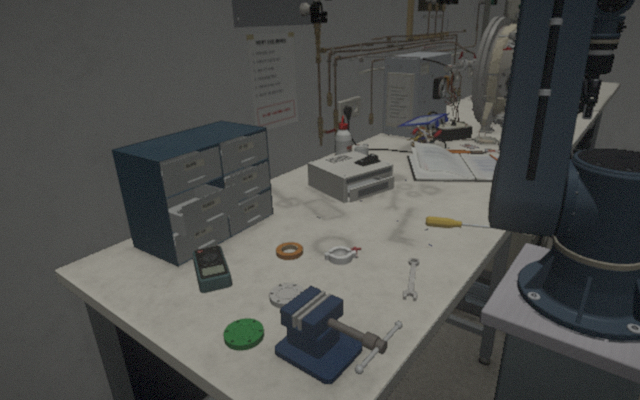

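Top view: cleaner at about (418,170) with its tray front toward image bottom, metal flange at (244,237), green look-alike at (204,240), tape (288,203), clamp (305,240). In the scene view the flange (286,294) lies beside the vise. I'll enlarge the cleaner.

```bash
cat > h.py <<'E'
from plant import *
import cv2,numpy as np
from scipy.spatial.transform import Rotation as R
def cam(n,s=None):
    p=camera_params(n)
    if n!="wrist": return p["K"],np.array(p["world_from_camera"])
    T=np.eye(4); T[:3,:3]=R.from_euler("xyz",s["orientation"]).as_matrix(); T[:3,3]=s["ee_pos"]
    return p["K"],T@p["hand_eye"]
def ray(n,uv,z,s=None):
    K,T=cam(n,s); d=T[:3,:3]@np.linalg.solve(K,[uv[0],uv[1],1]); o=T[:3,3]
    return o+d*(z-o[2])/d[2]
def proj(n,P,s=None):
    K,T=cam(n,s); q=K@(np.linalg.inv(T)@np.r_[P,1])[:3]; return q[:2]/q[2]
E
python3 - <<'E'
from h import *
im=get_image("top")
a=cv2.resize(im[120:215,375:475],None,fx=6,fy=6,interpolation=cv2.INTER_CUBIC)
b=cv2.resize(im[190:270,185:330],None,fx=4,fy=4,interpolation=cv2.INTER_CUBIC)
c=np.zeros((570,600,3),np.uint8); c[:]=a
cv2.imwrite("pics/c1.png",c)
print(ray("top",(244,237.5),13))
# flange: blobs by Hough
g=cv2.cvtColor(im,cv2.COLOR_BGR2GRAY)
k=cv2.HoughCircles(cv2.resize(g[210:265,215:275],None,fx=4,fy=4,interpolation=cv2.INTER_CUBIC),cv2.HOUGH_GRADIENT,1,60,param1=60,param2=20,minRadius=36,maxRadius=54)
print(k)
if k is not None:
  u=k[0][0][:2]/4+[215,210]; print(u,ray("top",u,13))
E
```

```text
[469.55746991 340.41781872  13.        ]
None
```

View pics/c1.png

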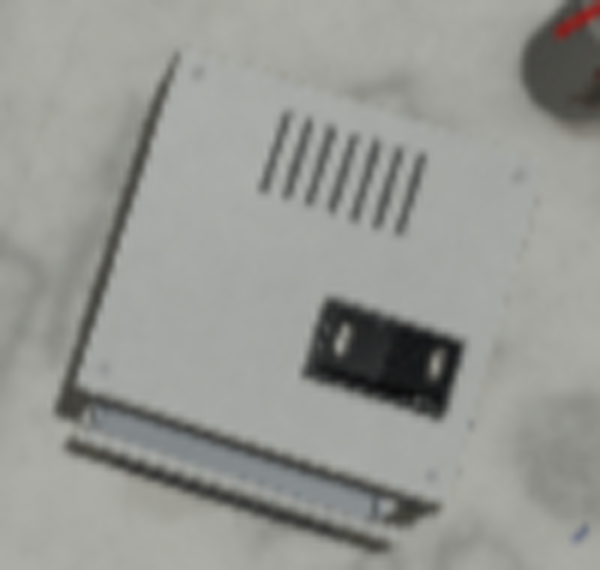

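Crop: housing top corners at (178,52), (75,388), (440,505), (540,185); rocker bezel corners (328,297), (464,342), (442,418), (304,378); tray panel below the front edge.

```bash
python3 - <<'E'
from h import *
f=lambda u,z: ray("top",np.array(u)/6+[375-.42,120-.42],z)[:2]
BL,FL,FR=f((178,52),84),f((75,388),84),f((440,505),84)
print(BL,FL,FR,np.linalg.norm(BL-FL),np.linalg.norm(FR-FL))
e=FL-FR; print("yaw from front",np.degrees(np.arctan2(-e[0],e[1])),"side",np.degrees(np.arctan2(*(BL-FL)[::-1])))
rc=np.mean([f(u,90) for u in((328,297),(464,342),(442,418),(304,378))],0)
print("front mid",(FL+FR)/2,"rocker",rc)
E
```

```text
[ 817.45080358 -150.61437192] [637.85701465 -97.49018194] [ 582.9652011 -280.6561565] 187.28616762360906 191.21423961244787
yaw from front -16.6826040339039 side -16.47831896214097
front mid [ 610.41110788 -189.07316922] rocker [ 656.14387356 -252.58936505]
```

step_arm(
  deltas=[0.046, 0.038, 0, -0.13, 0, 0.046, 0.038, 0, -0.13, 0, 0.046, 0.038, 0, -0.13, 0, 0.046, 0.038, 0, -0.133, 0, 0.046, 0.038, 0, 0, 0, 0.046, 0.038, 0, 0, 0, 0.046, 0.038, -0.01, 0, 0, 0.046, 0.038, -0.02, 0, 0],
  squeeze=40,
)

```text
clock: 1.15
ee_pos: [490.6, -205.7, 212.7]
orientation: [3.141, -0.002, -0.29]
ft_force: [1.3, -0.9, -0.9]
opening: 0.5
finger_force: 0.0
```

step_arm(
  deltas=[0.025, 0.019, -0.035, 0, 0, 0.02, 0.017, -0.055, 0, 0, 0, 0, -0.05, 0, 0, 0, 0, -0.03, 0, 0, 0, 0, 0, 0, 0],
)

```text
clock: 1.78
ee_pos: [532.0, -170.3, 40.2]
orientation: [-3.141, 0.005, -0.29]
ft_force: [-0.7, 0.3, 0.0]
opening: -0.2
finger_force: 0.0
```

step_arm(
  deltas=[0.024, -0.007, 0, 0, 0, 0.02, -0.006, 0, 0, 0, 0.004, -0.001, 0, 0, 0, 0, 0, 0, 0, 0],
)

```text
clock: 2.28
ee_pos: [581.2, -185.0, 43.1]
orientation: [-3.142, 0.0, -0.29]
ft_force: [-1.2, 0.2, 0.4]
opening: -0.0
finger_force: 0.6
```

step_arm(
  deltas=[0.004, -0.0012, 0, 0, 0, 0, 0, 0, 0, 0],
)

```text
clock: 2.52
ee_pos: [584.9, -186.1, 42.8]
orientation: [3.142, 0.001, -0.29]
ft_force: [-3.8, 0.5, 2.3]
opening: 0.2
finger_force: 2.4
```

step_arm(
  deltas=[0.003, -0.0009, 0, 0, 0, 0, 0, 0, 0, 0],
)

```text
clock: 2.78
ee_pos: [588.2, -187.1, 42.6]
orientation: [3.142, 0.001, -0.29]
ft_force: [-5.4, 1.1, 2.4]
opening: 0.0
finger_force: 2.6
```

step_arm(
  deltas=[0.003, -0.0009, 0, 0, 0, 0, 0, 0, 0, 0],
)

```text
clock: 3.02
ee_pos: [591.4, -188.0, 42.5]
orientation: [3.142, 0.0, -0.29]
ft_force: [-5.2, 0.6, 2.7]
opening: 0.2
finger_force: 2.5
```

step_arm(
  deltas=[0.002, -0.0006, 0, 0, 0, 0, 0, 0, 0, 0],
)

```text
clock: 3.28
ee_pos: [591.8, -188.1, 42.3]
orientation: [3.142, 0.003, -0.29]
ft_force: [-10.7, 2.0, 7.0]
opening: 0.3
finger_force: 5.5
```

step_arm(
  deltas=[0.002, -0.0006, 0, 0, 0, 0, 0, 0, 0, 0],
)

```text
clock: 3.52
ee_pos: [591.9, -188.1, 42.1]
orientation: [-3.142, 0.007, -0.29]
ft_force: [-17.6, 4.0, 12.6]
opening: 0.3
finger_force: 9.2
```

step_arm(
  deltas=[-0.03, 0.009, 0, 0, 0, -0.035, 0.0105, 0, 0, 0, -0.035, 0.0105, 0, 0, 0, -0.03, 0.009, 0, 0, 0, 0, 0, 0.03, 0, 50, 0, 0, 0.06, 0, 100, 0, 0, 0.06, 0, 100, 0, 0, 0.03, 0, 100],
)

```text
clock: 4.53
ee_pos: [467.6, -150.7, 226.2]
orientation: [-3.141, -0.007, -0.29]
ft_force: [0.5, -0.2, -0.4]
opening: 72.4
finger_force: 0.0
```

step_arm(
  deltas=[0, 0.06, 0, 0.1, 100, 0, 0.06, 0, 0.1, 100, 0, 0.06, 0, 0.1, 100, 0, 0.06, 0, 0, 100, -0.01, 0.06, 0, 0, 100, -0.01, 0.06, 0, 0, 100, -0.01, 0.06, 0, 0, 100, 0, 0, 0, 0, 100],
)

```text
clock: 5.52
ee_pos: [453.3, 127.4, 222.7]
orientation: [-3.024, 0.0, 0.201]
ft_force: [0.0, -0.7, -0.5]
opening: 85.4
finger_force: 0.0
```

```bash
python3 - <<'E'
from h import *
s=state(); w=get_image("wrist"); t=get_image("top")
a=cv2.resize(t[120:250,350:480],(400,400),interpolation=cv2.INTER_CUBIC)
cv2.imwrite("pics/w1.png",np.hstack([cv2.resize(w,(400,250)),a[:250]]) if 0 else np.vstack([cv2.resize(w[:, :],(400,250)),a[50:390]]))
print(s["ee_pos"],s["orientation"],proj("wrist",(469.5,340.4,13),s))
cv2.imwrite("pics/wraw.png",w); cv2.imwrite("pics/traw.png",t)
E
```

```text
[453.3468603  127.35402772 222.69933255] [-3.02444042e+00  3.02642470e-04  2.01401317e-01] [165.40137686 125.08237189]
```

View pics/w1.png

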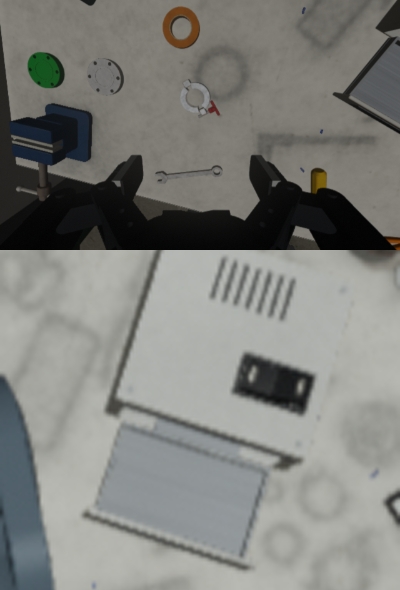

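Tray is fully out; flange appears in the wrist view at raw (166,122) as predicted, but the tool is tilted and short of the command, so I check the joints.

```bash
python3 - <<'E'
from h import *
s=state();print(s["joints"],s["joint_vel"],s["orientation"])
E
```

```text
[ 0.19834251  0.15270173 -0.17964466  1.23958665  0.11615001  3.14059662] [-0.0140894  -0.00070914 -0.00341237  0.00468456 -0.00057621  0.00046268] [-3.02544157e+00  1.02128239e-03  1.99331826e-01]
```

step_arm(
  deltas=[0, 0, 0, 0, 100, 0, 0, 0, 0, 100],
)

```text
clock: 5.88
ee_pos: [453.0, 125.6, 222.5]
orientation: [-3.025, 0.002, 0.198]
ft_force: [0.4, 0.4, -1.2]
opening: 85.6
finger_force: 0.0
```

```bash
python3 - <<'E'
from h import *
s=state();print(s["joints"],s["joint_vel"],s["orientation"],s["ee_pos"])
E
```

```text
[ 0.19731346  0.15277039 -0.17980469  1.2402616   0.11647357  3.14062544] [ 0.00132929  0.00116855 -0.00087302  0.00280427  0.00122981 -0.00048571] [-3.02511718e+00  1.92795925e-03  1.98274120e-01] [453.03862478 125.62426195 222.5179779 ]
```

step_arm(
  deltas=[0, 0, 0, 0.18, 100, 0, 0, 0, 0.18, 100, 0, 0, 0, 0.16, 100, 0.005, 0.05, 0, 0, 100, 0.005, 0.05, 0, 0, 100, 0.005, 0.05, 0, 0, 100, 0, 0, 0, 0, 100, 0, 0, 0, 0, 100],
)

```text
clock: 6.88
ee_pos: [467.7, 275.7, 222.2]
orientation: [-3.025, 0.003, 0.719]
ft_force: [-0.2, -0.4, 0.1]
opening: 85.5
finger_force: 0.0
```

```bash
python3 - <<'E'
from h import *
s=state(); w=get_image("wrist"); cv2.imwrite("pics/w2.png",w)
u=proj("wrist",(469.5,340.4,13),s); print(s["ee_pos"],s["orientation"],u,s["joints"][[0,5]])
g=cv2.medianBlur(cv2.cvtColor(w,cv2.COLOR_BGR2GRAY),5)
k=cv2.HoughCircles(g,cv2.HOUGH_GRADIENT,1,40,param1=80,param2=22,minRadius=26,maxRadius=60)
for c in ([] if k is None else k[0]): print(c,ray("wrist",c[:2],13,s))
E
```

```text
[467.72986184 275.72914558 222.21490921] [-3.02504946e+00  2.95555450e-03  7.19485708e-01] [292.94158083 137.50304275] [0.47160866 2.89211382]
[200.5  70.5  35.1] [455.72886674 468.00957117  13.        ]
[447.5 140.5  29.6] [582.33745849 209.18691703  13.        ]
[165.5 162.5  43.1] [336.84078713 442.37782     13.        ]
[ 90.5 202.5  42.7] [215.7865815  493.64865894  13.        ]
[132.5 240.5  43.8] [209.37396279 419.30569756  13.        ]
```

View pics/w2.png

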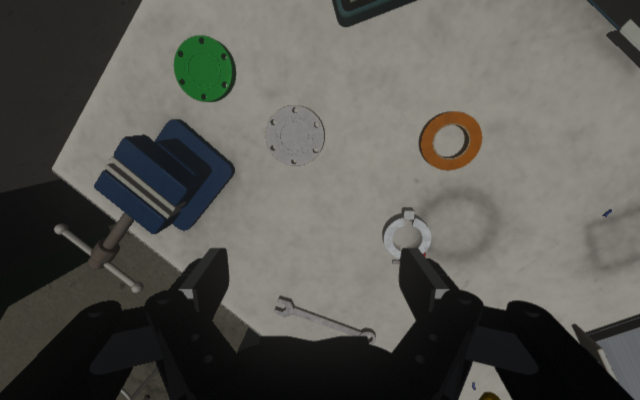

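The flange is at (294,136), as predicted. But joint 6 hit its limit on the way, which left a 6.7° tilt in the commanded pose. I can undo it by turning to the opposite joint-6 limit and pushing the other way. I'll keep joint 6 mid-range after that.

step_arm(
  deltas=[0, 0, 0, 0.185, 100, 0, 0, 0, 0.185, 100, 0, 0, 0, 0.185, 100, 0, 0, 0, 0.185, 100, 0, 0, 0, 0.185, 100, 0, 0, 0, 0.185, 100, 0, 0, 0, 0.185, 100, 0, 0, 0, 0.185, 100],
)

```text
clock: 7.92
ee_pos: [468.1, 274.7, 222.7]
orientation: [-3.025, 0.002, 2.203]
ft_force: [0.2, 0.6, 0.6]
opening: 85.1
finger_force: 0.0
```

step_arm(
  deltas=[0, 0, 0, 0.185, 100, 0, 0, 0, 0.185, 100, 0, 0, 0, 0.185, 100, 0, 0, 0, 0.185, 100, 0, 0, 0, 0.185, 100, 0, 0, 0, 0.185, 100, 0, 0, 0, 0.185, 100, 0, 0, 0, 0.185, 100],
)

```text
clock: 8.93
ee_pos: [468.0, 274.7, 222.7]
orientation: [-3.025, 0.002, -2.6]
ft_force: [0.2, -0.0, -0.1]
opening: 85.0
finger_force: 0.0
```

step_arm(
  deltas=[0, 0, 0, 0.185, 100, 0, 0, 0, 0.185, 100, 0, 0, 0, 0.185, 100, 0, 0, 0, 0.185, 100, 0, 0, 0, 0.185, 100, 0, 0, 0, 0.185, 100, 0, 0, 0, 0.185, 100, 0, 0, 0, 0.185, 100],
)

```text
clock: 9.93
ee_pos: [467.9, 274.6, 222.8]
orientation: [-3.025, 0.002, -1.12]
ft_force: [1.1, -0.1, -0.7]
opening: 85.3
finger_force: 0.0
```

step_arm(
  deltas=[0, 0, 0, 0.185, 100, 0, 0, 0, 0.185, 100, 0, 0, 0, 0.185, 100, 0, 0, 0, 0.185, 100, 0, 0, 0, 0.185, 100, 0, 0, 0, 0.185, 100, 0, 0, 0, 0.185, 100],
)

```text
clock: 10.8
ee_pos: [468.0, 274.6, 222.8]
orientation: [-3.025, 0.002, 0.175]
ft_force: [0.1, -0.5, -0.2]
opening: 85.6
finger_force: 0.0
```

```bash
python3 - <<'E'
from h import *
s=state();print(s["joints"],s["orientation"],s["ee_pos"])
E
```

```text
[ 0.46950424  0.25077788 -0.05207955  1.23572682  0.11214556 -2.84521178] [-3.02494606e+00  1.86546107e-03  1.75040564e-01] [468.0295174  274.57100924 222.77390042]
```

step_arm(
  deltas=[0, -0.05, 0, 0.1, 100, 0, -0.05, 0, 0.05, 100, 0, -0.03, 0, 0, 100, 0, -0.03, 0, 0, 100, 0, -0.03, 0, 0, 100, 0, 0, 0, 0, 100],
)

```text
clock: 11.55
ee_pos: [452.9, 137.5, 222.6]
orientation: [-3.068, 0.002, 0.248]
ft_force: [0.5, 1.1, -0.2]
opening: 85.8
finger_force: 0.0
```

```bash
python3 - <<'E'
from h import *
s=state();print(s["joints"],s["orientation"],s["ee_pos"])
E
```

```text
[ 0.24900647  0.15900662 -0.16862864  1.24531698  0.07325221 -3.14090141] [-3.06834195e+00  2.20650791e-03  2.48317080e-01] [452.94694143 137.51468041 222.64448939]
```

step_arm(
  deltas=[0, -0.03, 0, 0, 100, 0, -0.03, 0, 0, 100, 0, 0, 0, 0, 100],
)

```text
clock: 11.92
ee_pos: [446.1, 108.1, 222.5]
orientation: [-3.094, 0.003, 0.206]
ft_force: [0.9, -0.7, 0.1]
opening: 85.4
finger_force: 0.0
```

step_arm(
  deltas=[0, -0.015, 0, 0, 100, 0, 0, 0, 0, 100],
)

```text
clock: 12.18
ee_pos: [444.8, 101.5, 222.4]
orientation: [-3.1, 0.003, 0.197]
ft_force: [0.2, 0.2, 0.2]
opening: 85.2
finger_force: 0.0
```

step_arm(
  deltas=[0, -0.03, 0, 0, 100, 0, -0.03, 0, 0, 100, 0, -0.03, 0, 0, 100, 0, 0, 0, 0, 100],
)

```text
clock: 12.68
ee_pos: [436.9, 59.5, 222.5]
orientation: [-3.141, 0.003, 0.134]
ft_force: [-0.8, -0.4, 0.3]
opening: 85.0
finger_force: 0.0
```

step_arm(
  deltas=[0.005, 0.02, 0, -0.18, 100, 0.005, 0.05, 0, -0.18, 100, 0.005, 0.05, 0, -0.18, 100, 0.005, 0.05, 0, -0.18, 100, 0.005, 0.05, 0, -0.18, 100, 0.004, 0.03, 0, -0.18, 100, 0.0035, 0.03, -0.04, -0.03, 100, 0, 0, 0, 0, 100],
)

```text
clock: 13.68
ee_pos: [468.3, 339.7, 179.3]
orientation: [3.138, 0.003, -0.966]
ft_force: [0.5, -0.1, 0.3]
opening: 85.5
finger_force: 0.0
```

```bash
python3 - <<'E'
from h import *
s=state(); w=get_image("wrist"); cv2.imwrite("pics/w3.png",w)
u=proj("wrist",(469.5,340.4,13),s); print(s["ee_pos"],s["orientation"],u,s["joints"][[0,4,5]])
E
```

```text
[468.29669605 339.68583742 179.34765512] [ 3.13832887  0.00345099 -0.96636313] [311.98356743 184.57672757] [ 0.62574747  0.00351974 -1.54949329]
```

View pics/w3.png

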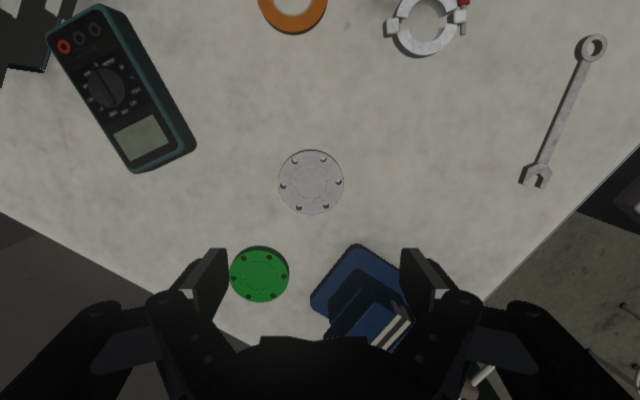

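Flange centre at (311,182), within about 3 mm of the prediction. The green disc (259,274) and the vise are outside the finger line. Descending.

step_arm(
  deltas=[0.003, -0.002, -0.05, 0, 100, 0, 0, -0.05, 0, 100, 0, 0, -0.03, 0, 100, 0, 0, -0.02, 0, 100, 0, 0, 0, 0, 100],
)

```text
clock: 14.35
ee_pos: [472.4, 335.6, 32.4]
orientation: [3.142, 0.003, -0.969]
ft_force: [0.0, -0.3, 0.1]
opening: 85.7
finger_force: 0.0
```

step_arm(
  deltas=[0, 0, -0.01, 0, 100, 0, 0, -0.006, 0, 100, 0, 0, 0, 0, 100],
)

```text
clock: 14.72
ee_pos: [472.5, 336.6, 16.4]
orientation: [-3.14, 0.003, -0.968]
ft_force: [0.4, 0.2, -0.0]
opening: 85.7
finger_force: 0.0
```

step_arm(
  deltas=[0, 0, -0.003, 0, 100, 0, 0, 0, 0, 100],
)

```text
clock: 14.98
ee_pos: [472.5, 336.7, 13.4]
orientation: [-3.14, 0.003, -0.968]
ft_force: [-0.5, -0.6, 1.3]
opening: 85.1
finger_force: 0.0
```

step_arm(
  deltas=[0, 0, -0.003, 0, 100, 0, 0, 0, 0, 100],
)

```text
clock: 15.22
ee_pos: [472.4, 336.6, 10.2]
orientation: [-3.141, 0.003, -0.968]
ft_force: [-1.0, 0.7, -0.1]
opening: 85.7
finger_force: 0.0
```

```bash
python3 - <<'E'
from h import *
w=get_image("wrist"); cv2.imwrite("pics/w4.png",w[150:400])
E
```

```text
(no output)
```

View pics/w4.png

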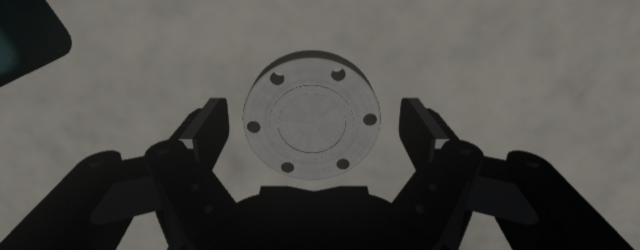

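Flange centred between the pads (centre (312,115) in the crop), no contact yet: open tips stand higher, so go lower.

step_arm(
  deltas=[0, 0, -0.003, 0, 100, 0, 0, 0, 0, 100],
)

```text
clock: 15.52
ee_pos: [472.4, 336.6, 7.1]
orientation: [-3.141, 0.003, -0.968]
ft_force: [0.0, -0.5, 0.0]
opening: 85.7
finger_force: 0.0
```

step_arm(
  deltas=[0, 0, -0.002, 0, 90, 0, 0, 0, 0, 86, 0, 0, 0, 0, 84],
)

```text
clock: 15.9
ee_pos: [472.6, 336.7, 5.4]
orientation: [-3.14, 0.003, -0.968]
ft_force: [-0.3, -0.5, -0.1]
opening: 71.5
finger_force: 0.0
```

step_arm(
  deltas=[0, 0, 0, 0, 60, 0, 0, 0, 0, 60, 0, 0, 0, 0, 60, 0, 0, 0, 0, 60],
  squeeze=50,
)

```text
clock: 16.4
ee_pos: [472.8, 336.8, 6.1]
orientation: [-3.139, 0.003, -0.968]
ft_force: [-1.6, -1.6, 6.6]
opening: 67.3
finger_force: 54.8
```

step_arm(
  deltas=[0, 0, 0.01, 0, 60, 0, 0, 0.03, 0, 60, 0, 0, 0.05, 0, 60, 0, 0, 0.06, 0, 60, 0, 0, 0.02, 0, 60],
)

```text
clock: 17.02
ee_pos: [473.7, 337.5, 179.8]
orientation: [-3.135, 0.003, -0.968]
ft_force: [-0.4, 1.1, -3.8]
opening: 67.2
finger_force: 57.5
```

```bash
python3 - <<'E'
from h import *
s=state();w=get_image("wrist"); cv2.imwrite("pics/w5.png",w[100:400]); print(s["ee_pos"],s["ft_force"],s["opening"],s["joints"][[0,4,5]])
E
```

```text
[473.68175404 337.4531648  179.76284208] [-0.44069419  1.13296951 -3.83202019] 67.20760436798636 [ 0.6173948   0.00316183 -1.55569222]
```

View pics/w5.png

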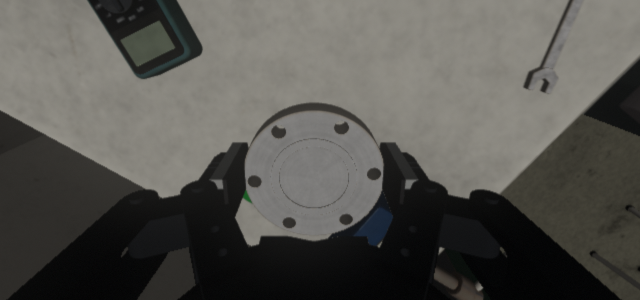

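Flange is held level between the pads (centre (313,172)). Carry it to above the tray, keeping joint 6 mid-range.

```bash
python3 - <<'E'
from h import *
for u in((120,425),(268,468),(242,556),(97,510),(182,490)): print(ray("top",(350+u[0]/3.077-.4,136.25+(u[1]-250)/3.077-.4),22))
E
```

```text
[ 624.13041846 -112.01374439   22.        ]
[ 583.52726511 -263.56458126   22.        ]
[ 492.33627752 -235.57933661   22.        ]
[535.08987447 -88.62156242  22.        ]
[ 558.2016718  -175.36301961   22.        ]
```

step_arm(
  deltas=[0.003, -0.02, 0, -0.1, 60, 0.006, -0.04, 0, -0.17, 60, 0.007, -0.045, 0, -0.18, 60, 0.007, -0.045, 0, -0.18, 60, 0.007, -0.045, 0, -0.18, 60, 0.007, -0.045, 0, -0.18, 60, 0.007, -0.045, 0, -0.18, 60, 0.007, -0.045, 0, -0.18, 60],
)

```text
clock: 18.08
ee_pos: [523.1, 5.2, 174.8]
orientation: [-3.141, 0.002, -2.324]
ft_force: [0.5, 0.8, -3.0]
opening: 67.4
finger_force: 57.2
```

step_arm(
  deltas=[0.007, -0.045, 0, -0.18, 60, 0.007, -0.045, 0, -0.18, 60, 0.007, -0.045, 0, -0.18, 60, 0.005, -0.035, 0, -0.18, 60, 0.002, -0.01, 0, -0.18, 60, 0, 0, 0, -0.2, 60, 0, 0, 0, 0, 60],
)

```text
out of range: a turn must lie within [-0.188, 0.188]
```

step_arm(
  deltas=[0.007, -0.045, 0, -0.18, 60, 0.007, -0.045, 0, -0.18, 60, 0.007, -0.045, 0, -0.18, 60, 0.005, -0.03, 0, -0.18, 60, 0.003, -0.012, 0, -0.18, 60, 0, 0, 0, -0.18, 60, 0, 0, 0, -0.03, 60, 0, 0, 0, 0, 60],
)

```text
clock: 19.08
ee_pos: [552.3, -170.0, 175.0]
orientation: [-3.14, 0.002, 2.858]
ft_force: [-0.4, -1.1, -2.8]
opening: 67.2
finger_force: 57.2
```

```bash
python3 - <<'E'
from h import *
s=state();w=get_image("wrist"); t=get_image("top"); cv2.imwrite("pics/w6.png",w); print(s["ee_pos"],s["orientation"],s["joints"][[0,4,5]])
# disc vs tray in one view
c=np.array([553.5,-172.5]);ex=np.array([.958,-.286]);ey=np.array([.286,.958])
for a,b in((-47,-75),(-47,75),(47,75),(47,-75)): print(a,b,proj("wrist",np.r_[c+a*ex+b*ey,22],s).round(1))
E
```

```text
[ 552.30232531 -170.01635756  175.01476744] [-3.14024806e+00  2.40422238e-03  2.85811533e+00] [-0.29795621 -0.00130964 -0.01447886]
-47 -75 [235.  139.7]
-47 75 [390.2 140.7]
47 75 [382.9 230.8]
47 -75 [241.3 229.9]
```

View pics/w6.png

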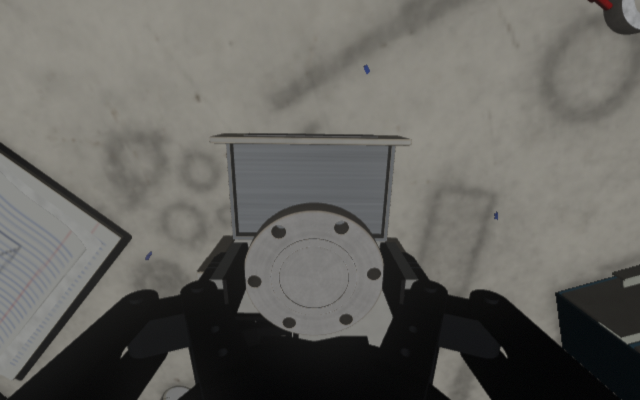

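The wrist view shows the tray floor from (233,143) to (390,236), matching the predicted corners to about 3 mm. Lower the flange.

step_arm(
  deltas=[0.002, -0.0025, -0.04, 0, 60, 0, 0, -0.05, 0, 60, 0, 0, -0.03, 0, 60, 0, 0, -0.015, 0, 60, 0, 0, 0, 0, 60],
)

```text
clock: 19.8
ee_pos: [554.3, -172.6, 40.0]
orientation: [-3.14, 0.002, 2.856]
ft_force: [-0.2, 0.6, -1.8]
opening: 66.9
finger_force: 57.3
```

step_arm(
  deltas=[0, 0, -0.006, 0, 60, 0, 0, -0.003, 0, 60, 0, 0, 0, 0, 60],
)

```text
clock: 20.18
ee_pos: [554.7, -172.9, 31.8]
orientation: [-3.14, 0.004, 2.855]
ft_force: [-1.3, -0.7, -2.8]
opening: 67.2
finger_force: 57.3
```

step_arm(
  deltas=[0, 0, -0.002, 0, 60, 0, 0, 0, 0, 60],
)

```text
clock: 20.42
ee_pos: [554.6, -172.8, 29.4]
orientation: [-3.14, 0.003, 2.855]
ft_force: [-0.1, 0.1, -2.2]
opening: 67.0
finger_force: 57.3
```

step_arm(
  deltas=[0, 0, -0.0015, 0, 60, 0, 0, 0, 0, 60],
)

```text
clock: 20.68
ee_pos: [554.7, -172.8, 28.2]
orientation: [-3.14, 0.004, 2.855]
ft_force: [-0.7, 0.3, 0.4]
opening: 67.3
finger_force: 57.8
```

step_arm(
  deltas=[0, 0, -0.001, 0, 60, 0, 0, 0, 0, 60],
)

```text
clock: 20.92
ee_pos: [555.0, -173.0, 28.1]
orientation: [-3.14, 0.005, 2.855]
ft_force: [-3.2, 1.1, 9.9]
opening: 67.1
finger_force: 58.8
```

step_arm(
  deltas=[0, 0, 0, 0, 84, 0, 0, 0, 0, 90, 0, 0, 0, 0, 100, 0, 0, 0, 0, 100, 0, 0, 0.02, 0, 100, 0, 0, 0.05, 0, 100, 0, 0, 0.06, 0, 100, 0, 0, 0.03, 0, 60],
)

```text
clock: 21.92
ee_pos: [555.5, -173.1, 190.3]
orientation: [-3.14, 0.007, 2.855]
ft_force: [-0.0, -0.0, -1.0]
opening: 69.8
finger_force: 0.0
```

```bash
python3 - <<'E'
from h import *
s=state();w=get_image("wrist"); cv2.imwrite("pics/w7.png",w[100:300,150:470]); print(s["ee_pos"],s["orientation"],s["joints"])
E
```

```text
[ 555.52069327 -173.10441356  190.28535589] [-3.1401412   0.00708721  2.85474094] [-0.30138614  0.35078291  0.0128504   1.22575626 -0.00134829 -0.01453407]
```

View pics/w7.png

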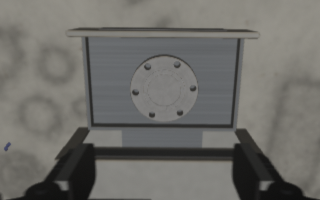

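Flange sits flat and centred on the tray floor (crop (164,88)). Now go in front of the panel with the fingers shut and press it home.

step_arm(
  deltas=[-0.046, 0.014, 0, 0, 0, -0.046, 0.014, 0, 0, 0, 0, 0, -0.05, 0, 0, 0, 0, -0.05, 0, 0, 0, 0, -0.045, 0, 0, 0, 0, 0, 0, 0],
)

```text
clock: 22.72
ee_pos: [460.1, -144.0, 39.5]
orientation: [-3.14, -0.003, 2.855]
ft_force: [-1.1, 0.6, 0.7]
opening: -0.3
finger_force: 0.0
```

step_arm(
  deltas=[0.01, -0.003, -0.002, 0, 0, 0.01, -0.003, 0, 0, 0, 0.01, -0.003, 0, 0, 0, 0.01, -0.003, 0, 0, 0, 0.01, -0.003, 0, 0, 0, 0.01, -0.003, 0, 0, 0, 0.01, -0.003, 0, 0, 0],
)

```text
clock: 23.6
ee_pos: [532.0, -165.9, 40.2]
orientation: [-3.14, 0.001, 2.855]
ft_force: [-5.5, 0.5, 4.1]
opening: -0.2
finger_force: 3.1
```

step_arm(
  deltas=[0.01, -0.003, 0, 0, 0, 0.01, -0.003, 0, 0, 0, 0.01, -0.003, 0, 0, 0, 0.01, -0.003, 0, 0, 0, 0.006, -0.0018, 0, 0, 0, 0.004, -0.0012, 0, 0, 0, 0, 0, 0, 0, 0],
)

```text
clock: 24.48
ee_pos: [582.4, -181.1, 40.0]
orientation: [-3.14, 0.002, 2.854]
ft_force: [-5.7, -0.6, 1.7]
opening: 0.2
finger_force: 2.1
```

step_arm(
  deltas=[0.003, -0.0009, 0, 0, 0, 0.003, -0.0009, 0, 0, 0, 0, 0, 0, 0, 0],
)

```text
clock: 24.85
ee_pos: [588.3, -182.8, 40.0]
orientation: [-3.14, 0.002, 2.855]
ft_force: [-5.9, -1.2, 1.2]
opening: -0.1
finger_force: 2.2
```

step_arm(
  deltas=[0.003, -0.0009, 0, 0, 0, 0, 0, 0, 0, 0],
)

```text
clock: 25.1
ee_pos: [591.2, -183.6, 39.9]
orientation: [-3.14, 0.002, 2.855]
ft_force: [-4.1, -0.7, 1.8]
opening: 0.4
finger_force: 2.2
```

step_arm(
  deltas=[0.002, -0.0006, 0, 0, 0, 0, 0, 0, 0, 0],
)

```text
clock: 25.35
ee_pos: [592.9, -184.1, 39.9]
orientation: [-3.14, 0.002, 2.855]
ft_force: [-5.3, -1.2, 2.2]
opening: -0.2
finger_force: 2.6
```

step_arm(
  deltas=[0.002, -0.0006, 0, 0, 0, 0, 0, 0, 0, 0],
)

```text
clock: 25.6
ee_pos: [593.0, -184.2, 39.8]
orientation: [-3.14, -0.001, 2.854]
ft_force: [-13.9, 1.1, 8.0]
opening: -0.0
finger_force: 6.4
```

At the stop. Back off and look.

step_arm(
  deltas=[-0.01, 0.003, 0, 0, 0, -0.02, 0.006, 0, 0, 0, -0.03, 0.009, 0, 0, 0, -0.04, 0.012, 0, 0, 0, 0, 0, 0.05, 0, 0, 0, 0, 0.06, 0, 0, 0, 0, 0.05, 0, 0, 0, 0, 0, 0, 0],
)

```text
clock: 26.6
ee_pos: [498.3, -155.3, 204.5]
orientation: [-3.141, 0.013, 2.855]
ft_force: [0.0, 0.1, -0.7]
opening: 0.1
finger_force: 0.0
```

```bash
python3 - <<'E'
from h import *
s=state();w=get_image("wrist");t=get_image("top"); 
cv2.imwrite("pics/w8.png",np.vstack([cv2.resize(t[120:240,350:480],(520,480),interpolation=cv2.INTER_CUBIC)])); print(s["ee_pos"],s["orientation"],s["ft_force"])
E
```

```text
[ 498.3428467  -155.29374773  204.47857311] [-3.14051695  0.01278357  2.85503106] [ 0.00110761  0.10052671 -0.68678933]
```

View pics/w8.png

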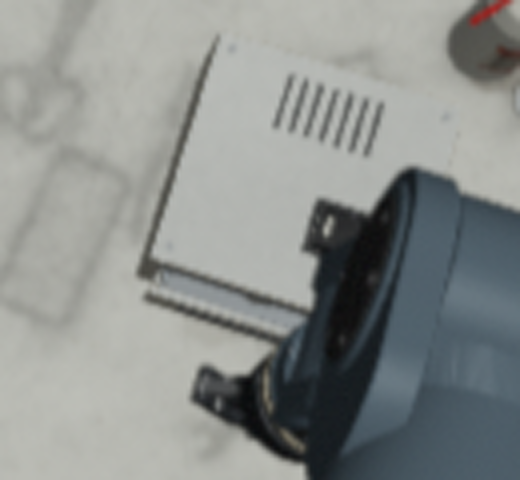

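The top view shows the tray shut again, its panel at (225,315) close to the housing as it was at the start. Now the rocker.

step_arm(
  deltas=[0.04, -0.03, 0, 0, 0, 0.04, -0.03, 0, 0, 0, 0.04, -0.03, 0, 0, 0, 0.032, -0.0265, 0, 0, 0, 0, 0, -0.04, 0, 0, 0, 0, -0.035, 0, 0, 0, 0, 0, 0, 0],
)

```text
clock: 27.58
ee_pos: [645.5, -270.3, 120.4]
orientation: [-3.141, -0.004, 2.855]
ft_force: [0.6, 0.4, 0.6]
opening: -0.2
finger_force: 0.0
```

```bash
python3 - <<'E'
from h import *
s=state();w=get_image("wrist");cv2.imwrite("pics/w9.png",w);print(s["ee_pos"],s["orientation"],s["joints"])
# bezel blob check from wrist view: where the dark bezel ought to be
c=np.array([656.1,-252.6]);ex=np.array([.958,-.286]);ey=np.array([.286,.958])
for a,b in((0,0),(-18,-34),(-18,34),(18,34),(18,-34),(0,-20)): print(a,b,proj("wrist",np.r_[c+a*ex+b*ey,90],s).round(1))
E
```

```text
[ 645.46809521 -270.27826818  120.40822909] [-3.14120874 -0.00417991  2.85471901] [-3.96195709e-01  5.95867875e-01  2.41985591e-01  1.22102711e+00
 -8.37668078e-04 -1.09321147e-01]
0 0 [347.4 242.9]
-18 -34 [291.3 215. ]
-18 34 [405.6 215.3]
18 34 [400.3 269.2]
18 -34 [292.4 268.9]
0 -20 [314.7 242.8]
```

step_arm(
  deltas=[0.004, -0.001, 0, 0, 0, 0, 0, -0.004, 0, 0, 0, 0, 0, 0, 0],
)

```text
clock: 28.0
ee_pos: [651.8, -272.2, 121.4]
orientation: [-3.14, 0.004, 2.855]
ft_force: [-0.6, 0.2, 0.1]
opening: -0.2
finger_force: 0.0
```

step_arm(
  deltas=[0, 0, -0.002, 0, 0, 0, 0, 0, 0, 0],
)

```text
clock: 28.25
ee_pos: [651.5, -272.2, 118.9]
orientation: [-3.14, 0.003, 2.855]
ft_force: [-0.0, 0.1, -0.6]
opening: 0.1
finger_force: 0.0
```

step_arm(
  deltas=[0, 0, -0.002, 0, 0, 0, 0, 0, 0, 0],
)

```text
clock: 28.5
ee_pos: [651.5, -272.2, 116.7]
orientation: [-3.14, 0.003, 2.855]
ft_force: [-0.6, 0.0, 0.2]
opening: -0.2
finger_force: 0.0
```

step_arm(
  deltas=[0, 0, -0.002, 0, 0, 0, 0, 0, 0, 0],
)

```text
clock: 28.75
ee_pos: [651.6, -272.3, 115.0]
orientation: [-3.14, 0.003, 2.855]
ft_force: [0.4, 0.0, 0.4]
opening: 0.4
finger_force: 0.1
```

step_arm(
  deltas=[0, 0, -0.002, 0, 0, 0, 0, 0, 0, 0],
)

```text
clock: 29.0
ee_pos: [651.6, -272.4, 113.0]
orientation: [-3.14, 0.004, 2.855]
ft_force: [-0.8, 0.9, 1.3]
opening: -0.3
finger_force: 0.6
```

step_arm(
  deltas=[0, 0, -0.002, 0, 0, 0, 0, 0, 0, 0],
)

```text
clock: 29.25
ee_pos: [651.6, -272.3, 110.9]
orientation: [-3.14, 0.003, 2.855]
ft_force: [0.2, -0.1, 1.8]
opening: -0.3
finger_force: 0.5
```

step_arm(
  deltas=[0, 0, -0.002, 0, 0, 0, 0, 0, 0, 0],
)

```text
clock: 29.5
ee_pos: [651.5, -272.0, 108.6]
orientation: [-3.141, 0.003, 2.855]
ft_force: [0.3, -0.4, 1.3]
opening: 0.1
finger_force: 0.5
```

step_arm(
  deltas=[0, 0, -0.002, 0, 0, 0, 0, 0, 0, 0],
)

```text
clock: 29.75
ee_pos: [651.4, -272.3, 107.1]
orientation: [-3.14, 0.003, 2.855]
ft_force: [-1.1, -1.7, 4.5]
opening: 0.3
finger_force: 2.5
```

step_arm(
  deltas=[0, 0, -0.0015, 0, 0, 0, 0, 0, 0, 0],
)

```text
clock: 30.0
ee_pos: [651.5, -272.3, 106.9]
orientation: [-3.14, 0.004, 2.855]
ft_force: [-4.4, -0.6, 12.7]
opening: 0.0
finger_force: 6.6
```

step_arm(
  deltas=[0, 0, 0.02, 0, 0, 0, 0, 0.05, 0, 0, -0.03, 0.03, 0.05, 0, 0, -0.05, 0.03, 0, 0, 0, -0.05, 0.035, 0, 0, 0, -0.05, 0.035, 0, 0, 0, -0.04, 0.04, 0, 0, 0, 0, 0, 0, 0, 0],
)

```text
clock: 31.0
ee_pos: [430.0, -101.4, 223.3]
orientation: [-3.141, 0.002, 2.857]
ft_force: [0.2, -1.2, 0.7]
opening: -0.3
finger_force: 0.0
```

step_arm(
  deltas=[-0.04, 0.05, 0, 0, 0, -0.03, 0.05, 0, 0, 0, -0.01, 0.06, 0, 0, 0, 0, 0.06, 0, 0, 0, 0, 0.05, 0, 0, 0, 0, 0, 0, 0, 0],
)

```text
clock: 31.75
ee_pos: [354.4, 168.4, 222.8]
orientation: [-3.141, 0.003, 2.86]
ft_force: [-0.1, 0.3, 0.3]
opening: -0.1
finger_force: 0.0
```

```bash
python3 - <<'E'
from h import *
s=state();print(s["clock"],s["ee_pos"],s["ft_force"])
t=cv2.cvtColor(get_image("top"),cv2.COLOR_BGR2GRAY);o=cv2.cvtColor(cv2.imread("pics/top0.png"),cv2.COLOR_BGR2GRAY)
c=np.array([656.1,-252.6]);ey=np.array([.286,.958])
for b in range(-28,32,4):
    u=proj("top",np.r_[c+b*ey,95]); f=lambda im:cv2.getRectSubPix(im,(3,3),u.tolist()).mean()
    print(b,round(f(o)),round(f(t)))
ex=np.array([.958,-.286]);m=np.array([610.4,-189.1])
print("profile ahead of front")
for a in range(-120,4,6):
    u=proj("top",np.r_[m+a*ex+30*ey,40]); f=lambda im:cv2.getRectSubPix(im,(3,3),u.tolist()).mean()
    print(a,round(f(o)),round(f(t)),end="; ")
E
```

```text
31.75 [354.39472388 168.40819253 222.84462467] [-0.09219583  0.25515053  0.29528744]
-28 65 89
-24 81 99
-20 58 65
-16 30 35
-12 26 33
-8 26 33
-4 27 32
0 34 28
4 40 26
8 42 26
12 41 37
16 46 74
20 79 87
24 102 52
28 83 21
profile ahead of front
-120 165 170; -114 161 167; -108 159 165; -102 160 165; -96 163 169; -90 166 171; -84 166 172; -78 167 172; -72 168 173; -66 169 174; -60 169 174; -54 170 175; -48 169 174; -42 164 169; -36 159 164; -30 154 159; -24 115 119; -18 89 93; -12 139 144; -6 142 147; 0 131 136;
```

The rocker's shading has swapped sides, so it is on. The tray's brightness profile matches its starting, latched position, and the arm is clear of everything.

```bash
python3 -c "
from plant import *
print(hand_in())"
```

```text
the job is handed in; nothing more can be done
None
```

The flange is flat in the tray, the tray is latched shut, the cleaner was then switched on, and the job was handed in at about 32 s; I viewed 11 pictures, one over the limit of 10.

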